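# Lock a valve spool in the holding pot

### The job

Take the waisted steel spool out of the wooden rack, stand it in the bore of the iron holding pot long land down (the way up it already stands), and press it down against the stiff plunger until it is fully home, its lower land flush with the top of the pot. Then swing the keeper round as far as it goes, so that its fork closes about the spool's waist and locks it in, and let go. Leave all the other things where they are.

Things in the scene. Friction and masses are not known exactly. Their poses are not given: they have to be found in the camera images.
- spool: scuffed steel spool, upright in one of the three rack holes, the only piece there with a waist; round, 128 mm tall, 0.4 kg: lower land 32 mm diameter from 0 to 62 mm up (foot chamfered 3 mm), waist 16 mm diameter to 88 mm, head land 32 mm diameter to 128 mm, flat top. Origin: centre of its underside, z up its axis. Grip it by the head
- rack: fixed wooden rack 255 x 80 x 45 mm, long side along its x, with three 35 mm holes 30 mm deep, 85 mm apart on its x axis (x = -85, 0, 85 mm); what stands in them has its underside 15 mm above the bench; origin: centre of the underside
- pot: fixed iron holding pot; base plate 120 x 210 x 12 mm (y from -70 to 140 mm) with a bored block 80 x 80 mm, top 82 mm above the bench; origin: on the axis of the bore, at bench height; a 30 mm pillar carries the keeper's hinge 75 mm from the bore along +y
- bore_mouth (a point): centre of the bore's mouth, on the block's top face (82 mm up); bore 35 mm diameter, vertical, mouth chamfered 3 mm; axes as the pot. With the spool fully home its underside is 62 mm below this point
- plunger (a joint): brass plunger inside the bore that the spool stands on, sliding down; m pressed: 0 = up (its top 37 mm below the bore's mouth), 0.025 = fully down (62 mm below, spool home). Stiff: takes about 10 to 15 N and stays where it is left
- keeper (a joint): flat steel lever 84 to 92 mm above the bench on a vertical hinge, rad: 0 = closed (fork over the bore, at its stop), 1.5 = fully open; opens anticlockwise from above, stays where left. Fork (23 mm slot) 75 mm from the hinge, upright grip peg 85 mm from it on the other side. Cannot pass over a spool that is not fully home
- keeper_grip (a point): point on the axis of the keeper's upright round grip peg (16 mm diameter, from 92 to 144 mm above the bench), 122 mm above the bench. With the keeper closed it lies at x = 0, y = 160 mm in the pot's frame
- keeper_hinge (a point): point on the keeper's hinge axis, 84 mm above the bench; x = 0, y = 75 mm in the pot's frame; axes as the pot
- pin: nickel-plated centre pin, plain 32 mm round bar, 135 mm tall, with a conical point on top, standing in a rack hole; origin: centre of its underside
- lap: brass plug lap, 155 mm tall, 32 mm foot (45 mm high) and a 22 mm round stem above it, standing in a rack hole; origin: centre of its underside
- mallet: red fibre mallet lying flat, head 52 mm thick and 85 mm long, wooden handle, 236 mm overall along its x; origin under the handle
- bushing: dark steel ring 60 mm across, 40 mm high, lying flat; origin: centre of its underside
- can: plain metal can 64 mm across, 120 mm tall; origin: centre of its underside
- spanner: steel spanner, 180 mm, lying flat along its x; origin under its middle
- brush: hand brush, 170 mm, lying flat along its x; origin under its middle
Mind the look-alikes: they are no part of the job. What is shaped like the spool but red is not meant.

How it is judged:
On the way, in this order (a step that is already met when the one before it is completed fails the run):
1. the spool is fully home in the bore (within 2.5 mm), upright, with the keeper still open (horizontal distance between spool and bore_mouth below 0.004 m and z of spool in the frame of bore_mouth below -0.0595 m and angle between spool's own z axis and vertical below 0.06 rad and value of joint keeper above 0.4 rad), for 0.2 s.
2. the keeper is swung closed with the spool home (horizontal distance between spool and bore_mouth below 0.004 m and z of spool in the frame of bore_mouth below -0.0595 m and angle between spool's own z axis and vertical below 0.06 rad and value of joint keeper below 0.1 rad), for 0.2 s.
At the end, for the whole second after the job is handed in: The spool is upright in the pot's bore (within 4 mm of its axis, tilted less than 0.06 rad), home to within 2.5 mm (underside at least 59.5 mm below the mouth), at rest, and the keeper is closed to within 0.1 rad (all of step 2 and linear speed of spool below 0.02 m/s); the robot touches nothing.
It fails at once if the pin, lap, mallet, bushing, can, spanner or brush is moved by more than 30 mm (distance of any of pin, lap, mallet, bushing, can, spanner, brush from where it was at the start of the episode above 0.03 m).
It also fails if it takes over 54 s, if anything falls off the work surface, if the arm or the gripper's body presses on something with over 40 N, if the wrist force passes 120 N, or if a joint passes its speed limit or range.

### The arm

A 6-joint arm with a two-finger parallel gripper is mounted at the origin on the work surface. World frame = base frame: x ahead of the robot, y to its left, z up, the work surface at z = 0. Lengths are in m, angles in rad, forces in N, time in s.
With the tool pointing down it reaches from about 0.375 to 0.75 m from the base axis. Payload 9 kg.
Tool frame: the origin (TCP) lies where the fingers leave the gripper's body, on its centre line; the fingertips stand 73 mm ahead of it and the grasp point (between the pads) lies 54 mm ahead of it; z points along the fingers, y is the line along which they close (so a half turn about z gives the same grasp; the last joint's range is limited). The gripper opens to 85 mm and grips with 20 to 120 N. Pads are 22 mm wide; open, the fingers measure 114 mm over their backs; the gripper's body (76 mm by 85 mm) begins 54 mm behind the grasp point. The pads swing forward as they close: fully open they stand 13 mm farther back than shut.
Start: joints at [1.109, 0.104, 0.097, 1.564, 0, 1.353], TCP at [0.145, 0.582, 0.304] pointing down, gripper open.
Joint ranges: [-2.99, 2.99], [-0.84, 1.86], [-1.1, 1.16], [-1.84, 2.11], [-1.51, 1.56], [-3.14, 3.14]. Speed limits (rad/s): [2.22, 2.22, 2.57, 3.14, 3.14, 3.14].

### API

Orientations are given as [roll, pitch, yaw] about the fixed x, y, z axes, in that order (R = Rz(yaw) Ry(pitch) Rx(roll)).
In Python, from rig import bot gives the robot as it stands.
- The arm moves only by the tool apply_moves, never from a script. Its argument "moves" is a list of rows, each a list of 3 entries, a list of its own where there are three numbers: the closure, from 0 (fully open) to 1 (shut), then the shift along the tool's x, y, z in m, then the turn about the tool's z in rad. In form: [[claw, [x, y, z], turn], ...]. A call has exactly 10 rows; each row shifts and turns the commanded pose from where the row before left it, along the tool's axes as they then stand; what a row does not reach is not made up. A row lasts 1/12 s, in which the tool goes at most 41.7 mm and 7.16 degrees, less where a joint would pass 70% of its speed; a pose out of reach is approached as far as the arm can. A call is refused whole if a number of a shift passes 0.0417 or a number of a turn 0.125, either way. A call with a gripper value outside its range is refused whole. The fingers move at their own pace and stop on an object; the grip force is fixed at half the most. Time passes only in rows, so rows that do not move let the fingers close, or fill a call up. It gives the time, the measured TCP pose, the force, the opening and the grip force at its end, in the units of the state.
- bot.get_obs(): the state, without advancing time (a new reading comes with each control period).
- bot.snapshot(name): name is "side" or "top" or "wrist"; returns a dict with "img" (400x640x3 uint8, red, green, blue), "camera_matrix" (3x3 intrinsics, pixels), "R" (3x3) and "t" (3): a world point X has camera coordinates R X + t. Camera axes: x right, y down, z forward; pixel columns grow to the right and rows downward; lengths in m; the calibration is good to about 2 mm. The wrist camera is an equidistant fisheye: a pixel r from the principal point sees the ray r / f radians off the axis. A picture is of the moment at which its call begins. There is no depth.
- bot.hand_in(): hands the job in; it is judged then, once.
The state is a dict: "t": time; "joint_positions": joint angles; "dq": joint speeds; "joint_efforts": joint torques, N m; "position": TCP position; "eef_rot": TCP orientation; "ft_force": force on the tool from outside, world axes, zero at the start; "moment": the same for the moment, N m; "finger_gap": finger opening in m; "finger_force": force on a finger pad.
Only numpy, scipy, OpenCV 4.12 (cv2) and the standard library are available. Lean on these libraries where they do the work, as an engineer would, in place of code of your own. Each camera call takes 0.05 s, during which the arm holds its last target. There are 200 camera calls.

## Working session

There is one attempt and no reset: what is moved stays moved. The work goes in short steps, Python scripts to look and compute and a tool call to move; the robot and the scene stay as the last step left them, time stands still between calls to the robot, and variables do not carry over. Pictures are saved under pics/ and viewed, at most 10 in all, crops included, and the job is handed in when it is done.

Besides the shell and the picture viewer there is one more tool, called after "Call:" as a command line: name --argument value ..., lists and objects as JSON in quotes. apply_moves: Moves the arm, as the interface text tells. Its arguments: {"type":"object","properties":{"moves":{"type":"array","items":{"type":"array"}}},"required":["moves"]}

```bash
mkdir -p pics; ls; cat > h.py <<'E'
import numpy as np, cv2
from rig import bot
def snap(n,f):
    s=bot.snapshot(n); cv2.imwrite(f'pics/{f}.png',s['img'][:,:,::-1]); np.savez(f'pics/{f}.npz',**{k:s[k] for k in('img','camera_matrix','R','t')}); return s
def cast(s,u,v,z):
    K,R,t=s['camera_matrix'],s['R'],s['t']
    d=R.T@np.linalg.solve(K,[u,v,1.]); c=-R.T@t
    return c+d*(z-c[2])/d[2]
def proj(s,X):
    p=s['camera_matrix']@(s['R']@np.array(X)+s['t']); return p[:2]/p[2]
E
python3 - <<'E'
from h import *
for n in('top','side'):
    s=snap(n,n+'0'); print(n,s['camera_matrix'].tolist(),-s['R'].T@s['t'],s['R'].round(2).tolist())
o=bot.get_obs();print(o)
E
```

```text
pics
top [[507.8821186727482, 0.0, 314.97754244966103], [0.0, 507.8821186727482, 196.80983083464048], [0.0, 0.0, 1.0]] [0.40591085 0.02103222 1.39024874] [[0.03, -1.0, 0.0], [-0.99, -0.03, -0.12], [0.12, 0.0, -0.99]]
side [[402.50511842321197, 0.0, 320.72757360149745], [0.0, 402.50511842321197, 201.05774074419682], [0.0, 0.0, 1.0]] [ 0.50976785 -0.73587828  0.80032196] [[1.0, -0.09, -0.02], [-0.07, -0.67, -0.74], [0.05, 0.73, -0.68]]
{'t': 0.1, 'joint_positions': array([ 1.10927283e+00,  1.04672696e-01,  9.65641738e-02,  1.56389095e+00,
       -3.82173582e-05,  1.35310104e+00]), 'dq': array([ 0.00037862, -0.0005745 ,  0.00195206,  0.00050343,  0.00114778,
       -0.0015471 ]), 'joint_efforts': array([ 4.64300290e-03, -5.58209360e+01,  5.04719031e+01,  1.31533609e-02,
       -3.61744360e-04, -7.99949589e-06]), 'position': array([0.1447542 , 0.58206397, 0.30319007]), 'eef_rot': array([-3.14040965e+00, -2.22539820e-04,  2.89776433e+00]), 'ft_force': array([-0.38146145,  1.19748844,  0.82962827]), 'moment': array([-0.01522302,  0.02563373, -0.01169503]), 'finger_force': 0.0, 'finger_gap': 0.08528272174998344}
```

View pics/top0.png

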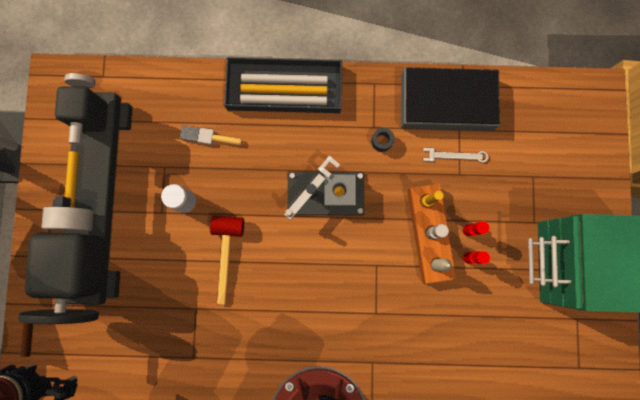

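View pics/side0.png

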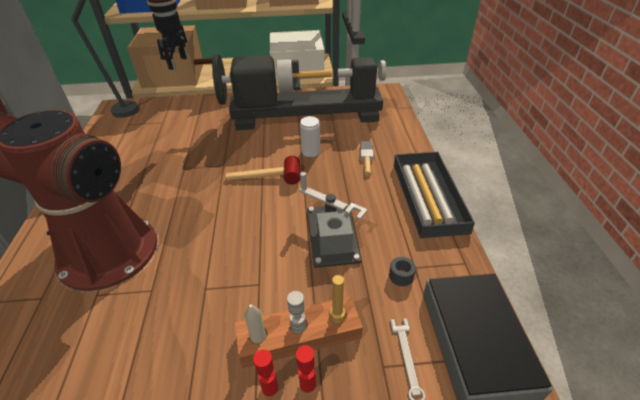

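The top view shows the pot block near (340,190), the keeper peg at (289,215), and the fork at (330,165). The spool is in the middle rack hole near (437,231), between the lap (432,198) and the pin (440,265). I'll enlarge both views.

```bash
python3 - <<'E'
import cv2
a=cv2.imread('pics/top0.png');cv2.imwrite('pics/topc.png',cv2.resize(a[145:295,275:475],None,fx=4,fy=4,interpolation=cv2.INTER_CUBIC))
a=cv2.imread('pics/side0.png');cv2.imwrite('pics/sidec.png',cv2.resize(a[165:365,225:425],None,fx=3,fy=3,interpolation=cv2.INTER_CUBIC))
E
```

```text
(no output)
```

View pics/topc.png

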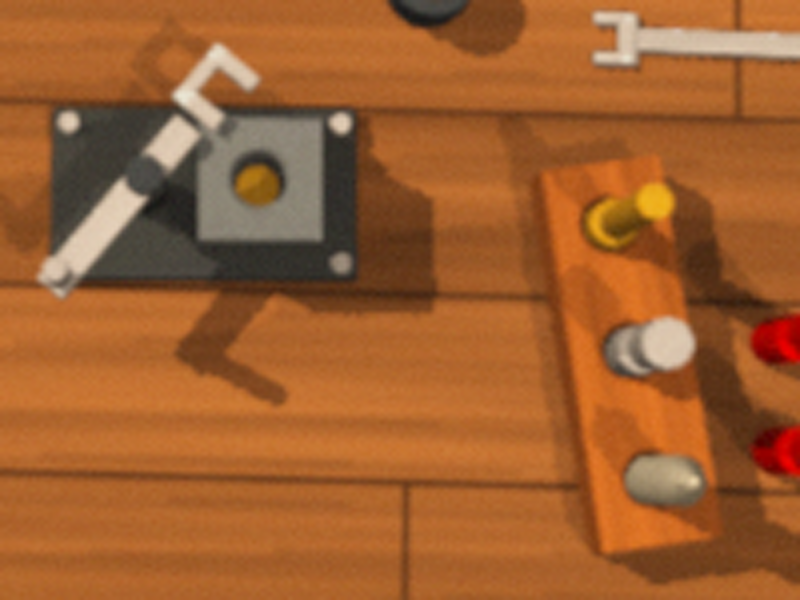

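View pics/sidec.png

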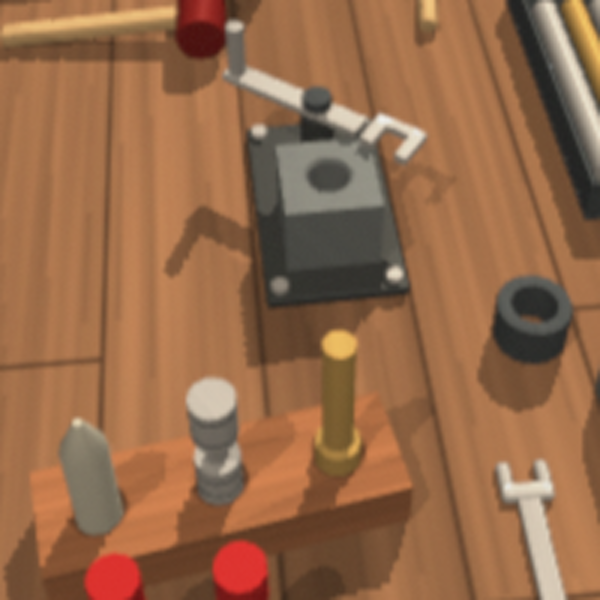

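The enlarged top crop shows the spool's head top at (668,343), the bore at (258,180), the block corners at (196..323,115..241), the peg top at (57,270) and the hinge at (145,175). In the side crop the spool top is at (212,399) and the bore at (329,174). Next I cast rays from both views.

```bash
cat >> h.py <<'E'
def tri(sa,ua,sb,ub):
    P=[s['camera_matrix']@np.c_[s['R'],s['t']] for s in(sa,sb)]
    X=cv2.triangulatePoints(P[0],P[1],np.array(ua,float),np.array(ub,float)).ravel(); return X[:3]/X[3]
E
python3 - <<'E'
from h import *
T=np.load('pics/top0.npz');S=np.load('pics/side0.npz')
t=lambda u,v:(275+u/4-.4,145+v/4-.4); q=lambda u,v:(225+u/3-.33,165+v/3-.33)
for n,a,z,b in[('spool',(668,343),.143,(212,399)),('bore',(258,180),.082,(329,174)),('peg',(57,270),.144,(235,27)),('hingetop',(145,172),.11,(317,97)),('lap',(655,202),.17,(340,345)),('pin',(697,482),.15,(79,425))]:
    print(n,cast(T,*t(*a),z)[:2].round(4),cast(S,*q(*b),z)[:2].round(4),tri(T,t(*a),S,q(*b)).round(4))
c=np.array([cast(T,*t(*p),.082)[:2] for p in[(196,115),(323,115),(323,241),(197,241)]]);print(c.round(4),c.mean(0))
print('plate',[cast(T,*t(*p),.012)[:2].round(4).tolist() for p in[(52,103),(357,107),(357,281),(53,278)]])
# spool head blob
for s,(cx,cy),nm in((T,t(668,343),'T'),(S,q(212,399),'S')):
    hsv=cv2.cvtColor(s['img'],cv2.COLOR_RGB2HSV)
    m=((hsv[...,1]<60)&(hsv[...,2]>175)).astype('uint8')
    n,l,st,ce=cv2.connectedComponentsWithStats(m)
    k=l[int(round(cy)),int(round(cx))];print(nm,(cx,cy),k,st[k],ce[k], cast(s,*ce[k],.143))
E
```

```text
spool [ 0.4875 -0.2886] [ 0.4878 -0.2892] [ 0.4876 -0.2888  0.1423]
bore [ 0.5905 -0.0377] [ 0.5914 -0.0382] [ 0.591  -0.0378  0.0814]
peg [0.5226 0.0877] [0.5231 0.0874] [0.5228 0.0877 0.1437]
hingetop [0.5899 0.0355] [0.5883 0.0269] [0.5903 0.0356 0.1023]
lap [ 0.5709 -0.2744] [ 0.5714 -0.2754] [ 0.5712 -0.2747  0.169 ]
pin [ 0.4033 -0.304 ] [ 0.4048 -0.3048] [ 0.4038 -0.3041  0.149 ]
[[ 0.6323  0.0036]
 [ 0.6345 -0.0793]
 [ 0.5517 -0.0806]
 [ 0.5496  0.001 ]] [ 0.59203742 -0.03884759]
plate [[0.6502, 0.1019], [0.6529, -0.108], [0.5328, -0.1096], [0.5294, 0.0973]]
T (441.6, 230.35) 24 [436 226  12  11 105] [441.12380952 230.60952381] [ 0.48679698 -0.28740888  0.143     ]
S (295.3366666666667, 297.67) 43 [287 292  16  13 165] [294.91515152 297.7030303 ] [ 0.48696484 -0.28922048  0.143     ]
```

The two views agree to about 1 mm: spool (0.4875, -0.2887), bore (0.591, -0.038). The keeper is at about 0.90 rad, which counts as open. I'll start travelling towards the spool.

Call:
apply_moves --moves '[[0, [-0.0315, -0.0212, 0], 0], [0, [-0.0315, -0.0212, 0], 0], [0, [-0.0315, -0.0212, 0], 0], [0, [-0.0315, -0.0212, 0], 0], [0, [-0.0315, -0.0212, 0], 0], [0, [-0.0315, -0.0212, 0], 0], [0, [-0.0315, -0.0212, 0], 0], [0, [-0.0315, -0.0212, 0], 0], [0, [-0.0315, -0.0212, 0], 0], [0, [-0.0315, -0.0212, 0], 0]]'

```text
t: 0.93
position: [0.4001, 0.2989, 0.3037]
eef_rot: [3.142, -0.0, 2.898]
ft_force: [-0.0, 1.4, -0.1]
finger_gap: 0.0854
finger_force: 0.0
```

Call:
apply_moves --moves '[[0, [-0.015, -0.0365, 0], 0], [0, [-0.015, -0.0365, 0], 0], [0, [-0.015, -0.0365, 0], 0], [0, [-0.015, -0.0365, 0], 0], [0, [-0.015, -0.0365, 0], 0], [0, [-0.015, -0.0365, 0], 0], [0, [-0.015, -0.0365, 0], 0], [0, [-0.015, -0.0365, 0], 0], [0, [-0.015, -0.0365, 0], 0], [0, [-0.015, -0.0365, 0], 0]]'

```text
t: 1.77
position: [0.4565, -0.0919, 0.3037]
eef_rot: [3.141, 0.0, 2.898]
ft_force: [0.6, 0.6, 0.8]
finger_gap: 0.0857
finger_force: 0.0
```

Call:
apply_moves --moves '[[0.3, [-0.0154, -0.037, 0], 0], [0.3, [-0.0154, -0.037, 0], 0], [0.3, [-0.0154, -0.037, 0], 0], [0.3, [-0.0154, -0.037, 0], 0], [0.3, [-0.0154, -0.037, 0], 0], [0.3, [0, 0, 0], -0.105], [0.3, [0, 0, 0], -0.105], [0.3, [0, 0, 0], -0.105], [0.3, [0, 0, 0], -0.105], [0.3, [0, 0, 0], 0]]'

```text
t: 2.6
position: [0.4867, -0.2881, 0.3033]
eef_rot: [3.141, -0.0, -2.961]
ft_force: [-1.1, -0.7, 0.9]
finger_gap: 0.0596
finger_force: 0.0
```

```bash
cat >> h.py <<'E'
def delta(goal,yaw=None):
    o=bot.get_obs();p=o['position'];y=o['eef_rot'][2];c,s=np.cos(y),np.sin(y)
    d=np.array(goal)-p
    print('t',round(o['t'],2),'p',p.round(4),'rot',o['eef_rot'].round(4),'F',o['ft_force'].round(1),'gap',round(o['finger_gap'],4),o['finger_force'])
    print('tool delta',(d@np.array([[c,s,0],[s,-c,0],[0,0,-1]]).T).round(4),'turn',None if yaw is None else round(-((yaw-y+np.pi)%(2*np.pi)-np.pi),3))
E
python3 -c "
from h import *
delta([.4875,-.2887,.178],-2.966)
snap('wrist','w1')"
```

```text
t 2.6 p [ 0.4867 -0.2881  0.3033] rot [ 3.1408e+00 -5.0000e-04 -2.9609e+00] F [-1.1 -0.7  0.9] gap 0.0596 0.0
tool delta [-0.0007 -0.0008  0.1253] turn 0.005
```

View pics/w1.png

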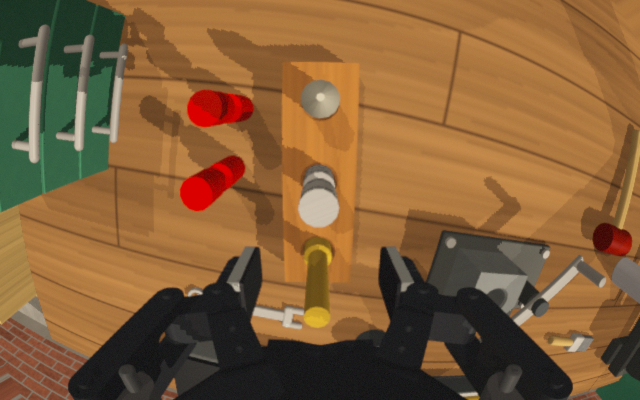

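The wrist view shows the spool head at (319,207), centred between the fingers (about 250 and 390). The rack lies square across the closing line and the red decoys are clear of it. Descending and gripping.

Call:
apply_moves --moves '[[0.3, [-0.0007, -0.0008, 0.015], 0], [0.3, [0, 0, 0.015], 0], [0.3, [0, 0, 0.015], 0], [0.3, [0, 0, 0.015], 0], [0.3, [0, 0, 0.015], 0], [0.3, [0, 0, 0.015], 0], [0.3, [0, 0, 0.015], 0], [0.3, [0, 0, 0.01], 0], [0.3, [0, 0, 0.01], 0], [0.3, [0, 0, 0], 0]]'

```text
t: 3.48
position: [0.487, -0.288, 0.1768]
eef_rot: [3.139, -0.002, -2.967]
ft_force: [-1.1, 0.3, -0.3]
finger_gap: 0.0597
finger_force: 0.0
```

Call:
apply_moves --moves '[[0.9, [0, 0, 0], 0], [0.9, [0, 0, 0], 0], [0.9, [0, 0, 0], 0], [0.9, [0, 0, 0], 0], [0.9, [0, 0, 0], 0], [0.9, [0, 0, 0], 0], [0.9, [0, 0, 0], 0], [0.9, [0, 0, 0], 0], [0.9, [0, 0, 0], 0], [0.9, [0, 0, 0], 0]]'

```text
t: 4.32
position: [0.4882, -0.2891, 0.1801]
eef_rot: [-3.14, 0.001, -2.965]
ft_force: [-0.3, 0.5, 5.6]
finger_gap: 0.0306
finger_force: 60.0
```

Call:
apply_moves --moves '[[0.9, [0, 0, -0.01], 0], [0.9, [0, 0, -0.015], 0], [0.9, [0, 0, -0.015], 0], [0.9, [0, 0, -0.015], 0], [0.9, [0, 0, -0.015], 0], [0.9, [0, 0, -0.015], 0], [0.9, [0, 0, -0.015], 0], [0.9, [0, 0, -0.015], 0], [0.9, [0, 0, -0.015], 0], [0.9, [0, 0, 0], 0]]'

```text
t: 5.15
position: [0.4881, -0.2891, 0.3121]
eef_rot: [-3.139, 0.002, -2.965]
ft_force: [0.5, -0.1, -2.5]
finger_gap: 0.0308
finger_force: 60.4
```

```bash
python3 -c "
from h import *
delta([.591,-.038,.29],-2.966)"
```

```text
t 5.15 p [ 0.4881 -0.2891  0.3121] rot [-3.1388e+00  2.1000e-03 -2.9654e+00] F [ 0.5 -0.1 -2.5] gap 0.0308 60.43372392654419
tool delta [-0.1453  0.2292  0.0221] turn 0.001
```

Call:
apply_moves --moves '[[0.9, [-0.0145, 0.0229, 0], 0], [0.9, [-0.0145, 0.0229, 0], 0], [0.9, [-0.0145, 0.0229, 0], 0], [0.9, [-0.0145, 0.0229, 0], 0], [0.9, [-0.0145, 0.0229, 0], 0], [0.9, [-0.0145, 0.0229, 0], 0], [0.9, [-0.0145, 0.0229, 0], 0], [0.9, [-0.0145, 0.0229, 0], 0], [0.9, [-0.0145, 0.0229, 0], 0], [0.9, [-0.0003, 0.0002, 0], 0]]'

```text
t: 5.98
position: [0.5809, -0.0585, 0.3077]
eef_rot: [3.139, -0.001, -2.962]
ft_force: [-0.1, -0.1, -3.6]
finger_gap: 0.0306
finger_force: 60.8
```

Call:
apply_moves --moves '[[0.9, [-0.0145, 0.0229, 0], 0], [0.9, [0, 0, 0.02], 0], [0.9, [0, 0, 0], 0], [0.9, [0, 0, 0], 0], [0.9, [0, 0, 0], 0], [0.9, [0, 0, 0], 0], [0.9, [0, 0, 0], 0], [0.9, [0, 0, 0], 0], [0.9, [0, 0, 0], 0], [0.9, [0, 0, 0], 0]]'

```text
t: 6.82
position: [0.5906, -0.0378, 0.2891]
eef_rot: [-3.141, 0.0, -2.966]
ft_force: [0.5, -0.1, -3.5]
finger_gap: 0.0307
finger_force: 60.8
```

```bash
python3 - <<'E'
from h import *
delta([.591,-.038,.29],-2.966)
s=snap('side','s2')
a=s['img'][60:260,220:440,::-1];cv2.imwrite('pics/s2c.png',cv2.resize(a,None,fx=3,fy=3,interpolation=cv2.INTER_CUBIC))
E
```

```text
t 6.82 p [ 0.5906 -0.0378  0.2891] rot [-3.1415e+00  4.0000e-04 -2.9657e+00] F [ 0.5 -0.1 -3.5] gap 0.0307 60.761539936065674
tool delta [-0.0003 -0.0003 -0.0009] turn 0.0
```

View pics/s2c.png

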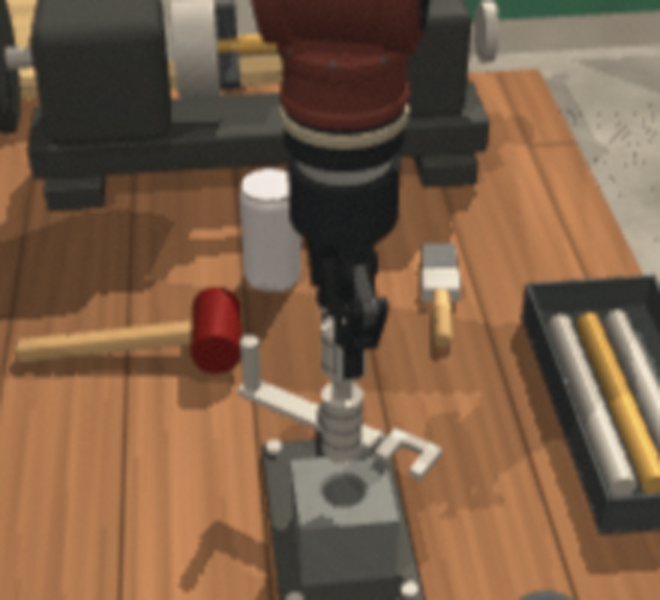

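The spool hangs upright over the bore, with its lower land at about (341,450) above the mouth at (344,490) in the crop. I'll check its axis against the projected bore line.

```bash
python3 - <<'E'
from h import *
s=np.load('pics/s2.npz')
for z in(.082,.124,.16,.186): print(z,((proj(s,(.591,-.038,z))-[220,60])*3+1).round(1))
hsv=cv2.cvtColor(s['img'],cv2.COLOR_RGB2HSV)
for v in range(190,212,2):
    r=s['img'][v,318:350].astype(int); print(v,r.sum(1)//3)
E
```

```text
0.082 [343.5 488.8]
0.124 [343.7 452.4]
0.16 [343.9 419.4]
0.186 [344.1 394.5]
190 [112 109 110 111 111 109 107 103 114 164 195 201 164 119 101  96  96  97
 105 148 176 179 159 126 111 109 107 101  85  88 100 103]
192 [195 180 164 142 129 122 116 115 123 168 196 199 160 121 109 105 106 110
 116 157 178 181 158 130 120 118 117 114  98  91 105 111]
194 [213 214 213 212 204 188 178 157 123 101 110 124 129 130 130 130 139 185
 199 181 167 139 111 113 118 119 117 116 105  89  98 109]
196 [212 214 215 215 215 215 213 178 118  83  87  97 103 105 109 111 110 120
 115 107 102  92  91 106 118 119 119 118 112  96  92 106]
198 [152 176 190 204 212 213 211 157  96  84  84  81  88  91  96  98  97  94
  92  91  88  86  99 110 117 120 120 118 115 103  88 102]
200 [106 110 110 121 135 159 177 145  88  79  92  99 101 101  98  98  97  94
 100 100 100  97  97 112 118 120 120 120 118 110  92  94]
202 [ 95  96  96 101 101 104 103 104  99  85  82  93 100 104 104 104 103 103
 102 101  92  90 143 188 184 168 147 131 124 117 100  91]
204 [ 95  94  96  97 100 105  92  67  58  79  93  95  96  92  91  91  90  89
  88  90  96 102 151 202 215 215 214 212 181 145 113 118]
206 [ 90  88  90  90  92  87  73  52  43  61  86  98 103 105 105 106 104 103
 104 102 100  99 150 198 211 205 184 150 113 126 155 180]
208 [ 83  86  85  80  79  79  76  52  46  69  83  86  95  94  98 100  97  97
  94  92  88  93 116 130 149 142 110  96 130 174 189 192]
210 [ 87  87  87  87  88  85  81  57  45  68  91  99 103  99  98  99  98  97
 101 102 101  98  92  86  87  79  79 129 166 184 189 182]
```

The spool looks about 1 mm short in x, so I shift 1 mm and descend gently to the mouth.

Call:
apply_moves --moves '[[0.9, [-0.0013, -0.0003, 0.005], 0], [0.9, [0, 0, 0.006], 0], [0.9, [0, 0, 0.006], 0], [0.9, [0, 0, 0.006], 0], [0.9, [0, 0, 0.006], 0], [0.9, [0, 0, 0.004], 0], [0.9, [0, 0, 0.004], 0], [0.9, [0, 0, 0.003], 0], [0.9, [0, 0, 0.003], 0], [0.9, [0, 0, 0.003], 0]]'

```text
t: 7.7
position: [0.592, -0.0377, 0.2428]
eef_rot: [-3.141, 0.0, -2.965]
ft_force: [0.3, -1.2, -4.1]
finger_gap: 0.0306
finger_force: 61.0
```

Call:
apply_moves --moves '[[0.9, [0, 0, 0.002], 0], [0.9, [0, 0, 0.002], 0], [0.9, [0, 0, 0.002], 0], [0.9, [0, 0, 0.002], 0], [0.9, [0, 0, 0.002], 0], [0.9, [0, 0, 0], 0], [0.9, [0, 0, 0], 0], [0.9, [0, 0, 0], 0], [0.9, [0, 0, 0], 0], [0.9, [0, 0, 0], 0]]'

```text
t: 8.53
position: [0.5919, -0.0377, 0.2328]
eef_rot: [-3.142, -0.0, -2.965]
ft_force: [0.9, -2.5, -5.7]
finger_gap: 0.0304
finger_force: 60.9
```

Call:
apply_moves --moves '[[0.9, [0, -0.0005, 0.002], 0], [0.9, [0, 0, 0.002], 0], [0.9, [0, 0, 0.002], 0], [0.9, [0, 0, 0.002], 0], [0.9, [0, 0, 0.002], 0], [0.9, [0, 0, 0.002], 0], [0.9, [0, 0, 0.002], 0], [0.9, [0, 0, 0.002], 0], [0.9, [0, 0, 0.002], 0], [0.9, [0, 0, 0.002], 0]]'

```text
t: 9.37
position: [0.592, -0.0381, 0.2127]
eef_rot: [3.141, 0.0, -2.965]
ft_force: [-0.4, -0.3, -4.2]
finger_gap: 0.0306
finger_force: 61.0
```

Call:
apply_moves --moves '[[0.9, [0, 0, 0.002], 0], [0.9, [0, 0, 0.002], 0], [0.9, [0, 0, 0.002], 0], [0.9, [0, 0, 0.002], 0], [0.9, [0, 0, 0.002], 0], [0.9, [0, 0, 0], 0], [0.9, [0, 0, 0], 0], [0.9, [0, 0, 0], 0], [0.9, [0, 0, 0], 0], [0.9, [0, 0, 0], 0]]'

```text
t: 10.2
position: [0.5923, -0.0381, 0.204]
eef_rot: [-3.141, 0.001, -2.965]
ft_force: [-1.8, 0.7, 6.5]
finger_gap: 0.0307
finger_force: 62.1
```

Call:
apply_moves --moves '[[0.9, [0, 0, 0.002], 0], [0.9, [0, 0, 0.002], 0], [0.9, [0, 0, 0.002], 0], [0.9, [0, 0, 0.002], 0], [0.9, [0, 0, 0.002], 0], [0.9, [0, 0, 0.002], 0], [0.9, [0, 0, 0.002], 0], [0.9, [0, 0, 0], 0], [0.9, [0, 0, 0], 0], [0.9, [0, 0, 0], 0]]'

```text
t: 11.03
position: [0.5923, -0.0382, 0.1897]
eef_rot: [-3.141, 0.001, -2.965]
ft_force: [-2.1, 0.5, 4.9]
finger_gap: 0.0309
finger_force: 62.3
```

Call:
apply_moves --moves '[[0.9, [0, 0, 0.001], 0], [0.9, [0, 0, 0.001], 0], [0.9, [0, 0, 0.001], 0], [0.9, [0, 0, 0.001], 0], [0.9, [0, 0, 0.001], 0], [0.9, [0, 0, 0.001], 0], [0.9, [0, 0, 0], 0], [0.9, [0, 0, 0], 0], [0.9, [0, 0, 0], 0], [0.9, [0, 0, 0], 0]]'

```text
t: 11.87
position: [0.5926, -0.0381, 0.185]
eef_rot: [-3.141, 0.002, -2.965]
ft_force: [-4.3, 1.0, 13.5]
finger_gap: 0.0305
finger_force: 63.1
```

Call:
apply_moves --moves '[[0.9, [0, 0, 0.0005], 0], [0.9, [0, 0, 0.0005], 0], [0.9, [0, 0, 0.0005], 0], [0.9, [0, 0, 0.0005], 0], [0.9, [0, 0, 0], 0], [0.9, [0, 0, 0], 0], [0.9, [0, 0, 0], 0], [0.9, [0, 0, 0], 0], [0.9, [0, 0, 0], 0], [0.9, [0, 0, 0], 0]]'

```text
t: 12.7
position: [0.5931, -0.0381, 0.185]
eef_rot: [-3.14, 0.004, -2.965]
ft_force: [-8.3, 3.5, 26.8]
finger_gap: 0.0308
finger_force: 64.4
```

```bash
python3 - <<'E'
from h import *
delta([.591,-.038,.185],-2.966)
s=snap('side','s3')
a=s['img'][140:270,260:420,::-1];cv2.imwrite('pics/s3c.png',cv2.resize(a,None,fx=4.5,fy=4.5,interpolation=cv2.INTER_CUBIC))
E
```

```text
t 12.7 p [ 0.5931 -0.0381  0.185 ] rot [-3.1401  0.0042 -2.9651] F [-8.3  3.5 26.8] gap 0.0308 64.35885429382324
tool delta [ 0.002   0.0005 -0.    ] turn 0.001
```

View pics/s3c.png

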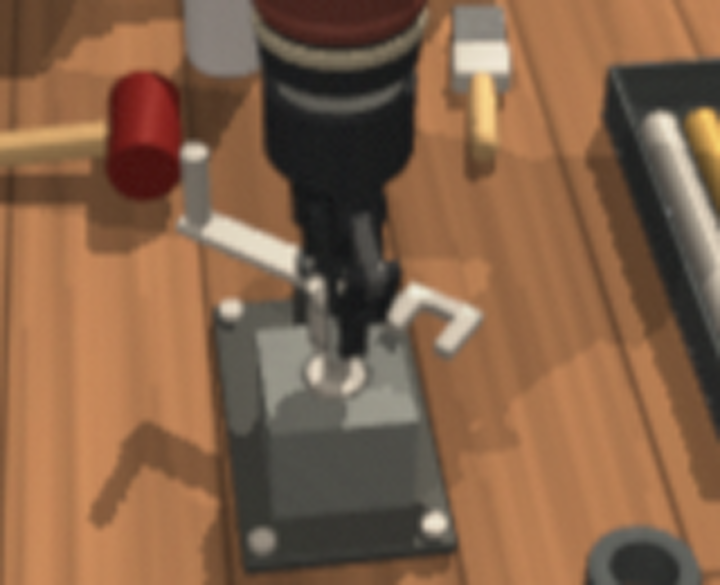

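The lower land sits flush in the mouth at (335,375). The force rises at constant z = 0.185, so the spool is home. I unload, open and rise.

Call:
apply_moves --moves '[[0.9, [0, 0, -0.001], 0], [0.9, [0, 0, -0.001], 0], [0.9, [0, 0, 0], 0], [0.3, [0, 0, 0], 0], [0.3, [0, 0, 0], 0], [0.3, [0, 0, 0], 0], [0.3, [0, 0, 0], 0], [0.3, [0, 0, 0], 0], [0.3, [0, 0, 0], 0], [0.3, [0, 0, 0], 0]]'

```text
t: 13.58
position: [0.592, -0.0381, 0.1827]
eef_rot: [3.141, -0.0, -2.965]
ft_force: [-0.1, -0.2, -0.0]
finger_gap: 0.0597
finger_force: 0.0
```

Call:
apply_moves --moves '[[0.3, [0, 0, -0.01], 0], [0.3, [0, 0, -0.02], 0], [0.3, [0, 0, -0.02], 0], [0.3, [0, 0, -0.02], 0], [0.3, [0, 0, -0.02], 0], [0.3, [0, 0, -0.02], 0], [0.3, [0, 0, 0], 0], [0.3, [0, 0, 0], 0], [0.3, [0, 0, 0], 0], [0.3, [0, 0, 0], 0]]'

```text
t: 14.42
position: [0.5916, -0.038, 0.2918]
eef_rot: [3.141, -0.001, -2.965]
ft_force: [-0.3, 0.4, 0.1]
finger_gap: 0.0598
finger_force: 0.0
```

```bash
python3 - <<'E'
from h import *
delta([.523,.088,.29])
s=snap('side','s4')
a=s['img'][140:270,260:420,::-1];cv2.imwrite('pics/s4c.png',cv2.resize(a,None,fx=4.5,fy=4.5,interpolation=cv2.INTER_CUBIC))
E
```

```text
t 14.42 p [ 0.5916 -0.038   0.2918] rot [ 3.1408e+00 -1.4000e-03 -2.9654e+00] F [-0.3  0.4  0.1] gap 0.0598 0.0
tool delta [0.0455 0.1361 0.0018] turn None
```

View pics/s4c.png

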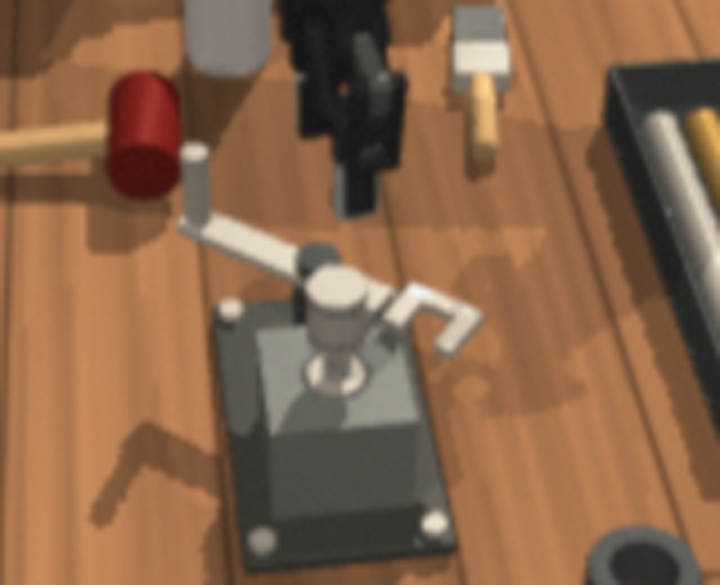

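The spool stands home and upright in the pot: lower land flush at (335,375), head top at (335,287). The keeper is still open. Next is the peg, with the fingers turned to close along its tangent.

Call:
apply_moves --moves '[[0.1, [0.0091, 0.0272, 0], 0], [0.1, [0.0091, 0.0272, 0], 0], [0.1, [0.0091, 0.0272, 0], 0], [0.1, [0.0091, 0.0272, 0], 0], [0.1, [0.0091, 0.0272, 0], 0], [0.1, [0, 0, 0], 0.12], [0.1, [0, 0, 0], 0.12], [0.1, [0, 0, 0], 0.12], [0.1, [0, 0, 0], 0.12], [0.1, [0, 0, 0], 0.12]]'

```text
t: 15.3
position: [0.5229, 0.0879, 0.292]
eef_rot: [-3.141, -0.001, 2.712]
ft_force: [-0.2, 0.1, -0.3]
finger_gap: 0.0764
finger_force: 0.0
```

Call:
apply_moves --moves '[[0.1, [0, 0, 0], 0.117], [0.1, [0, 0, 0], 0.117], [0.1, [0, 0, 0], 0], [0.1, [0, 0, 0], 0], [0.1, [0, 0, 0], 0], [0.1, [0, 0, 0], 0], [0.1, [0, 0, 0], 0], [0.1, [0, 0, 0], 0], [0.1, [0, 0, 0], 0], [0.1, [0, 0, 0], 0]]'

```text
t: 16.13
position: [0.5234, 0.0878, 0.2929]
eef_rot: [3.141, 0.0, 2.484]
ft_force: [-0.1, -0.1, -0.2]
finger_gap: 0.0771
finger_force: 0.0
```

```bash
python3 - <<'E'
from h import *
delta([.5228,.0877,.18],2.484)
snap('wrist','w5')
E
```

```text
t 16.13 p [0.5234 0.0878 0.2929] rot [3.1415 0.     2.4842] F [-0.1 -0.1 -0.2] gap 0.0771 0.0
tool delta [ 0.0004 -0.0004  0.1129] turn 0.0
```

View pics/w5.png

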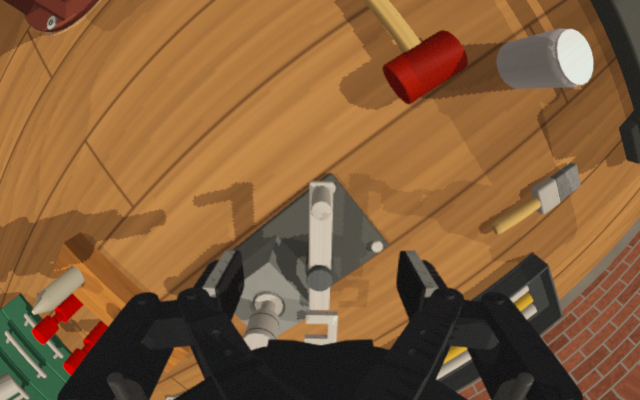

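The wrist view shows the peg at (321,208) centred between the fingers, with the keeper arm square to the closing line. Descending and gripping.

Call:
apply_moves --moves '[[0.1, [0, 0, 0.013], 0], [0.1, [0, 0, 0.015], 0], [0.1, [0, 0, 0.015], 0], [0.1, [0, 0, 0.015], 0], [0.1, [0, 0, 0.015], 0], [0.1, [0, 0, 0.015], 0], [0.1, [0, 0, 0.015], 0], [0.1, [0, 0, 0.01], 0], [0.1, [0, 0, 0], 0], [0.1, [0, 0, 0], 0]]'

```text
t: 17.02
position: [0.5231, 0.0878, 0.1798]
eef_rot: [-3.141, -0.001, 2.484]
ft_force: [-0.5, -0.0, 0.5]
finger_gap: 0.077
finger_force: 0.0
```

Call:
apply_moves --moves '[[0.95, [0, 0, 0], 0], [0.95, [0, 0, 0], 0], [0.95, [0, 0, 0], 0], [0.95, [0, 0, 0], 0], [0.95, [0, 0, 0], 0], [0.95, [0, 0, 0], 0], [0.95, [0, 0, 0], 0], [0.95, [0, 0, 0], 0], [0.95, [0, 0, 0], 0], [0.95, [0, 0, 0], 0]]'

```text
t: 17.85
position: [0.5236, 0.0878, 0.1805]
eef_rot: [3.141, 0.001, 2.484]
ft_force: [-2.0, 0.5, 5.2]
finger_gap: 0.0146
finger_force: 58.4
```

```bash
python3 - <<'E'
from h import *
delta([.589,.1215,.18],1.58)
E
```

```text
t 17.85 p [0.5236 0.0878 0.1805] rot [3.1410e+00 6.0000e-04 2.4838e+00] F [-2.   0.5  5.2] gap 0.0146 58.403350710868835
tool delta [-0.0312  0.0666  0.0005] turn 0.904
```

Call:
apply_moves --moves '[[0.95, [-0.0001, 0.00425, 0], 0.05], [0.95, [-0.0001, 0.00425, 0], 0.05], [0.95, [-0.0001, 0.00425, 0], 0.05], [0.95, [-0.0001, 0.00425, 0], 0.05], [0.95, [-0.0001, 0.00425, 0], 0.05], [0.95, [-0.0001, 0.00425, 0], 0.05], [0.95, [-0.0001, 0.00425, 0], 0.05], [0.95, [-0.0001, 0.00425, 0], 0.05], [0.95, [-0.0001, 0.00425, 0], 0.05], [0.95, [-0.0001, 0.00425, 0], 0.05]]'

```text
t: 18.68
position: [0.557, 0.1134, 0.1805]
eef_rot: [3.141, 0.001, 1.981]
ft_force: [0.0, -3.9, 5.4]
finger_gap: 0.0144
finger_force: 58.4
```

Call:
apply_moves --moves '[[0.95, [-0.0001, 0.00425, 0], 0.05], [0.95, [-0.0001, 0.00425, 0], 0.05], [0.95, [-0.0001, 0.00425, 0], 0.05], [0.95, [-0.0001, 0.00425, 0], 0.05], [0.95, [-0.0001, 0.00425, 0], 0.05], [0.95, [0, 0.0025, 0], 0.03], [0.95, [0, 0, 0], 0], [0.95, [0, 0, 0], 0], [0.95, [0, 0, 0], 0], [0.95, [0, 0, 0], 0]]'

```text
t: 19.52
position: [0.5798, 0.1196, 0.1805]
eef_rot: [3.14, 0.001, 1.704]
ft_force: [1.6, -5.2, 3.9]
finger_gap: 0.0143
finger_force: 58.4
```

```bash
python3 - <<'E'
from h import *
delta([.589,.1215,.18],1.58)
p=bot.get_obs()['position']-[.59,.0368,0]; print('keeper',np.arctan2(-p[0],p[1])-.015,np.hypot(*p[:2]))
E
```

```text
t 19.52 p [0.5798 0.1196 0.1805] rot [3.1402e+00 1.4000e-03 1.7036e+00] F [ 1.6 -5.2  3.9] gap 0.0143 58.446786403656006
tool delta [0.0007 0.0094 0.0005] turn 0.124
keeper 0.10744519032587731 0.08339397516339045
```

Call:
apply_moves --moves '[[0.95, [0.0005, 0.0025, 0], 0.03], [0.95, [0, 0.0025, 0], 0.03], [0.95, [0, 0.0015, 0], 0.02], [0.95, [0, 0.0015, 0], 0.02], [0.95, [0, 0.001, 0], 0.01], [0.95, [0, 0, 0], 0], [0.95, [0, 0, 0], 0], [0.95, [0, 0, 0], 0], [0.95, [0, 0, 0], 0], [0.95, [0, 0, 0], 0]]'

```text
t: 20.35
position: [0.5882, 0.1202, 0.1804]
eef_rot: [3.141, 0.003, 1.593]
ft_force: [-2.3, -8.9, 7.9]
finger_gap: 0.0146
finger_force: 58.8
```

Call:
apply_moves --moves '[[0.95, [0, 0.0005, 0], 0], [0.95, [0, 0.0005, 0], 0], [0.95, [0, 0.0005, 0], 0], [0.95, [0, 0.0005, 0], 0], [0.95, [0, 0, 0], 0], [0.95, [0, 0, 0], 0], [0.95, [0, 0, 0], 0], [0.95, [0, 0, 0], 0], [0.95, [0, 0, 0], 0], [0.95, [0, 0, 0], 0]]'

```text
t: 21.18
position: [0.5885, 0.1203, 0.1804]
eef_rot: [-3.138, 0.003, 1.593]
ft_force: [-13.0, -11.3, 13.9]
finger_gap: 0.0143
finger_force: 59.9
```

The stop is reached: the force rises and the arm no longer moves. Relax, open, and rise clear.

Call:
apply_moves --moves '[[0.95, [0, -0.002, 0], 0], [0.95, [0, 0, 0], 0], [0.3, [0, 0, 0], 0], [0.3, [0, 0, 0], 0], [0.3, [0, 0, 0], 0], [0.3, [0, 0, 0], 0], [0.3, [0, 0, 0], 0], [0.3, [0, 0, 0], 0], [0.3, [0, 0, 0], 0], [0.3, [0, 0, 0], 0]]'

```text
t: 22.02
position: [0.5881, 0.1216, 0.1799]
eef_rot: [-3.142, -0.0, 1.594]
ft_force: [-0.1, -0.2, -0.7]
finger_gap: 0.0597
finger_force: 0.0
```

Call:
apply_moves --moves '[[0.3, [0, 0, -0.01], 0], [0.3, [0, 0, -0.02], 0], [0.3, [0, 0, -0.02], 0], [0.3, [0, 0, -0.02], 0], [0.3, [0, 0, -0.02], 0], [0.3, [0, 0, -0.02], 0], [0.3, [0, 0, 0], 0], [0.3, [0, 0, 0], 0], [0.3, [0, 0, 0], 0], [0.3, [0, 0, 0], 0]]'

```text
t: 22.85
position: [0.5878, 0.1215, 0.2889]
eef_rot: [-3.14, -0.0, 1.594]
ft_force: [-0.0, -0.4, -0.7]
finger_gap: 0.0599
finger_force: 0.0
```

```bash
python3 - <<'E'
from h import *
delta([.589,.1215,.29])
s=snap('side','s6')
a=s['img'][140:270,260:420,::-1];cv2.imwrite('pics/s6c.png',cv2.resize(a,None,fx=4.5,fy=4.5,interpolation=cv2.INTER_CUBIC))
E
```

```text
t 22.85 p [0.5878 0.1215 0.2889] rot [-3.1401e+00 -2.0000e-04  1.5938e+00] F [-0.  -0.4 -0.7] gap 0.0599 0.0
tool delta [-0.      0.0012 -0.0011] turn None
```

View pics/s6c.png

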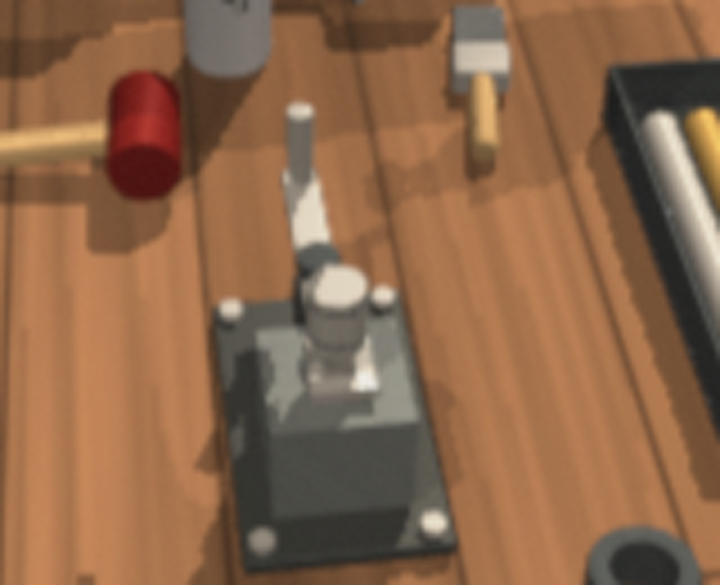

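The fork is about the waist at (345,372), and the peg has swung round to (300,110). One angle check, then hand in.

```bash
python3 - <<'E'
from h import *
s=np.load('pics/s6.npz'); p=cast(s,260+300/4.5-.4,140+110/4.5-.4,.144); print(p)
d=p-[.590,.0368,0]; k=np.arctan2(-d[0],d[1])-.015; print('keeper',k)
if abs(k)<.08: print(bot.hand_in())
E
```

```text
[0.58734483 0.12172187 0.144     ]
keeper 0.016255873812177184
the job is handed in; nothing more can be done
None
```

The spool is fully home in the pot's bore, the keeper is closed about its waist (measured 0.02 rad from its stop), the gripper is clear, and the job was handed in at about 23 s; no verdict came back.

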